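# Turn the shop radio down to its opening level, then switch it on

## Robot

A 6-joint arm with a two-finger parallel gripper is mounted at the origin on the work surface; the furniture and walls round the work are solid. World frame = base frame: x ahead of the robot, y to its left, z up, the work surface at z = 0. Lengths are in m, angles in degrees, forces in N, time in s.
With the tool pointing down it reaches from about 0.375 to 0.825 m from the base axis. Payload 5.5 kg.
Tool frame: the origin (TCP) lies where the fingers leave the gripper's body, on its centre line; the fingertips stand 73 mm ahead of it and the grasp point (between the pads) lies robot.grasp_offset ahead of it (robot.grasp_offset is the distance from the TCP to the grasp point, in m); z points along the fingers, y is the direction in which the jaws open and shut (so a half turn about z gives the same grasp; the last joint's range is limited). The gripper opens to 85 mm and grips with 20 to 120 N. Pads are 22 mm wide; open, the fingers measure 114 mm over their backs; the gripper's body (76 mm by 85 mm) begins 54 mm behind the grasp point. The pads swing forward as they close: fully open they stand 13 mm farther back than shut.
Start: joints at [66.177, 17.962, -2.699, 69.339, 0, 90], TCP at [0.242, 0.549, 0.304] pointing down, gripper open.
Joint ranges: [-152.73, 152.73], [-39.44, 99.34], [-58.76, 71.6], [-118.89, 123.64], [-81.53, 83.1], [-180, 180]. Speed limits (degrees/s): [136.94, 136.94, 172.46, 180, 180, 180].

## Interface

Orientations are given as [roll, pitch, yaw] about the fixed x, y, z axes, in that order (R = Rz(yaw) Ry(pitch) Rx(roll)).
In Python, from workcell import robot gives the robot as it stands.
- The arm moves only by the shell command python3 -m jog 'ROWS' [FORCE]. ROWS is JSON, one flat list of numbers, 7 for each row, row after row: the turn, a rotation vector about the tool's x, y, z in units of 10 degrees (1.0 is 10 degrees), then the shift along the tool's x, y, z in units of 60 mm (1.0 is 60 mm), then the closure, from 0 (fully open) to 1 (shut). A call has 1 to 12 rows; each row is the pose to reach, as a shift and turn from the pose commanded when the call began, along the tool's axes at that moment; what a row does not reach only later rows make up. A row lasts 1/8 s, in which the tool goes at most 62.5 mm and 10.7 degrees, less where a joint would pass 70% of its speed; a pose out of reach is approached as far as the arm can. A call with a gripper value outside its range is refused whole. The fingers move at their own pace and stop on an object; FORCE is the grip in N (left out, the last holds). Time passes only in rows, so rows that repeat a pose let the fingers close. It gives the time, the measured TCP pose, the force and the opening at its end, in the units of the state.
- robot.observe(): the state, without advancing time (a new reading comes with each control period).
- robot.camera(name): name is "scene" or "top"; returns the picture (420x560x3 uint8, red, green, blue); there is no depth.
- robot.camera_model(name): a dict with "intrinsics" (3x3 intrinsics, pixels), "k1" (the pictures are not rectified: a ray, as slopes to the right and down, at radius r is drawn at 1 + k1 r^2 times it, then the intrinsics apply), "extrinsics" (4x4, takes a point from world to camera coordinates). Camera axes: x right, y down, z forward; pixel columns grow to the right and rows downward; lengths in m; the calibration is good to about 2 mm. A picture is of the moment at which its call begins. camera_model takes no time and is no camera call.
- robot.finish_job(): hands the job in, once; it reports no verdict.
The state is a dict: "time_s": time; "qpos": joint angles; "qd": joint speeds; "joint_torque": joint torques, N m; "ee_pos": TCP position; "eef_rot": TCP orientation; "wrist_force": force on the tool from outside, world axes, zero at the start; "wrist_torque": the same for the moment, N m; "finger_gap": finger opening in m.
Only numpy, scipy, OpenCV 4.12 (cv2) and the standard library are available. Lean on these libraries where they do the work, as an engineer would, in place of code of your own. Each camera call takes 0.05 s, during which the arm holds its last target.

## Task

The shop's table radio is off and its volume wheel was left too loud. Before opening, roll the knurled wheel down with a fingertip until its white line clicks in at the middle of the five marks, and only then switch the radio on by pressing the raised front end of its rocker until it snaps over. Do it by touch alone: pinch or lift nothing, do not shove the radio along the table, and leave the things around it where they are.

Things in the scene. Friction and masses are not known exactly. Their poses are not given: they have to be found in the camera images.
- radio: Table radio standing loose on rubber feet, 1.3 kg: wooden case 110 (x) x 240 (y) x 78 mm high, slatted grille on its front. Origin: under its centre, on the table. Its x points from front to back, y from the volume wheel towards the rocker, z up. On top, in dark bezels: the volume wheel at x=-4, y=-65 mm and the power rocker at x=-4, y=+65 mm; a thin aerial lies along the back edge.
- wheel_top (a point): Highest point of the wheel's knurled rim, 90 mm above the table; fixed to the radio (does not turn with the wheel), with the radio's axes. The wheel is a metal disc, radius 30 mm, 16 mm wide, on a level axle along the radio's y. It stands 6 mm proud of the bezel cheeks on both sides of it.
- volume_wheel (a joint): rad, stops at -0.64 and 0.64; 0: white line on top, at the middle mark. Positive is louder (rim top moves to the radio's +x, back). Five detents: -0.56, -0.28, 0, 0.28, 0.56; released between two it falls into the nearer. It starts in one of the two loudest. One click is 8.4 mm of rim travel and gives way at about 1.7 N; a fingertip pressed on top with 6 to 15 N and drawn level to -x rolls it.
- rocker_front (a point): Point on top of the rocker's front half, 14 mm in front of its axle, on its centre line; moves with the rocker. The rocker cap is 41 mm long (x) and 20 mm wide, on an axle along the radio's y; off, this front end stands raised, about 90 mm above the table; on, about 85 mm.
- power_rocker (a joint): Tilt, rad: -0.17 off (front end up), +0.17 on (front end down). Over-centre: pressed past level (0), it snaps over by itself and stays. Needs about 3 N down on the front end.
- pendant_box: Small jewel box, 68 x 66 x 36 mm, loose, in front of the radio. Origin: centre of its underside. Leave it.
- globe: Little round figurine on a red foot, 60 mm across and 73 mm tall, loose, to the left of the radio (+y). Origin: centre of its underside. Leave it.
- tag_block: Flat block of gift tags, 110 x 42 x 11 mm, loose, behind the radio. Origin: on its underside. Leave it.

How it is judged (in metres and radians):
On the way, in this order (a step that is already met when the one before it is completed fails the run):
1. the volume wheel rests in its middle detent, the radio still off (value of joint volume_wheel between -0.09 and 0.09 rad and value of joint power_rocker below -0.1 rad), for 0.2 s.
2. the power rocker has snapped on (value of joint power_rocker above 0.12 rad), for 0.2 s.
At the end, for the whole second after the job is handed in: The wheel rests in its middle detent (within 0.09 rad of 0), the rocker is on (above 0.12 rad), the radio stands flat within 20 mm of where it stood, and the pendant box, figurine and tags are within 15 mm of their places (value of joint volume_wheel between -0.09 and 0.09 rad and velocity of joint volume_wheel between -0.05 and 0.05 rad/s and value of joint power_rocker above 0.12 rad and distance of radio from where it was at the start of the episode below 0.02 m and height (world z) of radio below 0.006 m and angle between radio's own z axis and vertical below 0.03 rad and distance of each of pendant_box, globe, tag_block from where it was at the start of the episode below 0.015 m); the robot touches nothing.
It fails at once if the radio was lifted off the table or tipped (height (world z) of radio above 0.012 m or angle between radio's own z axis and vertical above 0.1 rad).
It fails at once if the radio was shoved more than 30 mm (distance of radio from where it was at the start of the episode above 0.03 m).
It fails at once if the radio was switched on while still too loud (value of joint power_rocker above 0.05 rad and value of joint volume_wheel above 0.14 rad).
It fails at once if a bystander was lifted or moved more than 20 mm (distance of any of pendant_box, globe, tag_block from where it was at the start of the episode above 0.02 m).
It also fails if it takes over 45 s, if anything falls off the work surface, if the arm or the gripper's body presses on something with over 40 N, if the wrist force passes 120 N, or if a joint passes its speed limit or range.

## Working session

There is one attempt and no reset: what is moved stays moved. The work goes in short steps, Python scripts to look and compute and a shell command to move; the robot and the scene stay as the last step left them, time stands still between calls to the robot, and variables do not carry over. Pictures are saved under pics/ and viewed, and the job is handed in when it is done.

```bash
ls; mkdir -p pics; python3 - <<'E'
from workcell import robot
import cv2,json
print(robot.observe(), robot.grasp_offset)
for n in("scene","top"):
    cv2.imwrite(f"pics/{n}0.png",robot.camera(n)[:,:,::-1])
    m=robot.camera_model(n); print(n,m)
E
```

```text
pics
{'time_s': 0.0, 'qpos': array([ 6.61762348e+01,  1.80013756e+01, -2.75440614e+00,  6.93392492e+01,
        1.89530550e-03,  9.00002109e+01]), 'qd': array([ 0.05768686, -0.00240152, -0.03694631, -0.0164839 ,  0.03293691,
       -0.03621845]), 'joint_torque': array([ 1.12714770e-03, -5.39585423e+01,  3.39752877e+01,  1.90806814e-02,
        3.24997961e-05,  8.25973700e-06]), 'ee_pos': array([0.24216409, 0.54846442, 0.30306255]), 'eef_rot': array([-1.79904969e+02, -1.89495314e-03,  1.56176021e+02]), 'wrist_force': array([ 0.02754838, -0.11255446, -0.47200238]), 'wrist_torque': array([ 0.03038045, -0.0219282 , -0.00254962]), 'finger_gap': 0.08542612098255042} 0.0539
scene {'intrinsics': array([[481.25292982,   0.        , 275.75671325],
       [  0.        , 481.25292982, 203.59136767],
       [  0.        ,   0.        ,   1.        ]]), 'k1': -0.06968273850991119, 'extrinsics': array([[ 0.85449158, -0.51931278, -0.01258484, -0.48474455],
       [-0.31378724, -0.49670405, -0.80921113,  0.24659273],
       [ 0.41398274,  0.69541306, -0.58738315,  0.63772892],
       [ 0.        ,  0.        ,  0.        ,  1.        ]])}
top {'intrinsics': array([[513.05152838,   0.        , 283.51315834],
       [  0.        , 513.05152838, 206.20068761],
       [  0.        ,   0.        ,   1.        ]]), 'k1': -0.12292397321936029, 'extrinsics': array([[ 2.21924917e-02, -9.99753706e-01,  1.45150354e-04,
        -9.15291269e-03],
       [-9.90554530e-01, -2.20079385e-02, -1.35341696e-01,
         5.69496154e-01],
       [ 1.35311556e-01,  2.85979012e-03, -9.90798973e-01,
         1.02393299e+00],
       [ 0.00000000e+00,  0.00000000e+00,  0.00000000e+00,
         1.00000000e+00]])}
```

View pics/scene0.png

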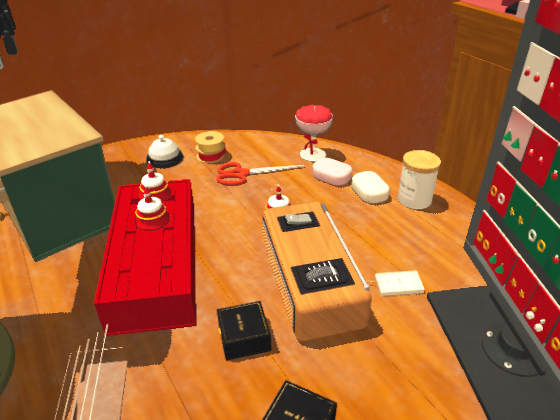

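View pics/top0.png

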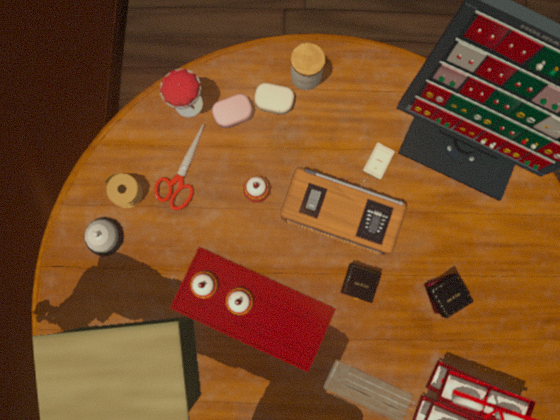

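The scene camera shows the radio at about (265-370, 205-345), with the wheel bezel near (323,273) and the rocker near (298,219). In the top view the rocker is at about (313,200) and the wheel at about (375,221). I'll zoom in on both.

```bash
python3 - <<'E'
import cv2
a=cv2.imread("pics/top0.png")[155:265,270:420]
cv2.imwrite("pics/top0z.png",cv2.resize(a,None,fx=5.3,fy=5.3,interpolation=cv2.INTER_CUBIC))
a=cv2.imread("pics/scene0.png")[195:345,245:395]
cv2.imwrite("pics/scene0z.png",cv2.resize(a,None,fx=4,fy=4,interpolation=cv2.INTER_CUBIC))
E
```

```text
(no output)
```

View pics/top0z.png

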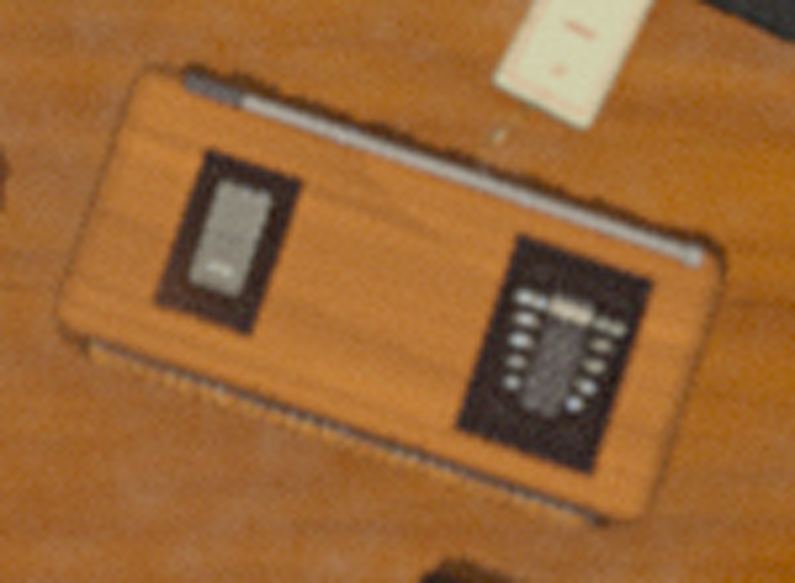

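View pics/scene0z.png

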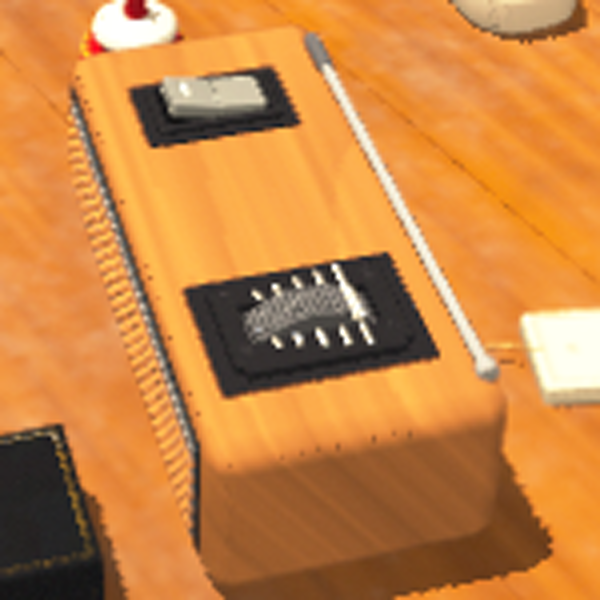

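The zoom shows the white line at the rearmost, loudest of the five marks, so the wheel is at +0.56 and needs two clicks. Next step is the pose, from the bezel and case corners.

```bash
cat > h.py <<'E'
import numpy as np, cv2
from scipy.optimize import least_squares
from workcell import robot
def proj(n,P):
    m=robot.camera_model(n); E=m["extrinsics"]; P=np.atleast_2d(P)
    k=np.array([m["k1"],0,0,0,0])
    p,_=cv2.projectPoints(P.astype(float),cv2.Rodrigues(E[:3,:3])[0],E[:3,3],m["intrinsics"],k)
    return p[:,0]
def W(pose,L):
    x,y,t=pose; c,s=np.cos(t),np.sin(t); L=np.atleast_2d(L)
    return np.c_[x+c*L[:,0]-s*L[:,1], y+s*L[:,0]+c*L[:,1], L[:,2]]
def back(n,uv,z):
    return least_squares(lambda q: (proj(n,[[q[0],q[1],z]])-uv).ravel(),[.6,0]).x
E
python3 - <<'E'
from h import *
z=lambda x,y:(270+(x+.5)/5.3-.5,155+(y+.5)/5.3-.5)
s=lambda x,y:(245+(x+.5)/4-.5,195+(y+.5)/4-.5)
wt=[z(517,236),z(652,281),z(593,471),z(458,430)]; rt=[z(207,150),z(301,180),z(250,333),z(156,303)]
ws=[s(388,253),s(440,355),s(225,396),s(185,289)]; rs=[s(272,67),s(300,125),s(150,147),s(130,88)]
for zz in(.078,.080):
  for nm,n,w,r in(("top","top",wt,rt),("scene","scene",ws,rs)):
    w=np.array([back(n,p,zz) for p in w]); r=np.array([back(n,p,zz) for p in r])
    cw,cr=w.mean(0),r.mean(0); d=cr-cw
    print(nm,zz,"wheel",cw.round(4),"rocker",cr.round(4),"dist",np.linalg.norm(d).round(4),"yaw",np.degrees(np.arctan2(-d[0],d[1])).round(2),
     "sizes",np.linalg.norm(w-np.roll(w,1,0),axis=1).round(4))
E
```

```text
top 0.078 wheel [ 0.5377 -0.1784] rocker [ 0.5778 -0.0547] dist 0.13 yaw -17.98 sizes [0.0772 0.0539 0.0758 0.0529]
scene 0.078 wheel [ 0.5385 -0.1778] rocker [ 0.5783 -0.0543] dist 0.1298 yaw -17.85 sizes [0.0787 0.0548 0.0789 0.055 ]
top 0.08 wheel [ 0.5374 -0.178 ] rocker [ 0.5775 -0.0546] dist 0.1298 yaw -17.98 sizes [0.077  0.0538 0.0756 0.0528]
scene 0.08 wheel [ 0.5372 -0.1794] rocker [ 0.5769 -0.0564] dist 0.1292 yaw -17.85 sizes [0.0784 0.0546 0.0785 0.0547]
```

```bash
python3 - <<'E'
from h import *
def tri(a,b):
    r=least_squares(lambda P: np.r_[(proj("top",[P])-a).ravel(),(proj("scene",[P])-b).ravel()],[.5,0.1,.1]); return r.x.round(3), r.cost.round(1)
print("box R",tri((183,321),(102,138)),"box L",tri((35,335),(51,93)))
print("cake1",tri((203,284),(152,172)),"cake2",tri((238,300),(149,200)))
print("radio", W((.5378,-.1782,-np.radians(18)),[[0,0,.09]]))
R=np.array([.951,-.309]);print("rocker_front",(np.array([.578,-.0546])-.014*R).round(4))
E
```

```text
box R (array([0.343, 0.172, 0.2  ]), np.float64(1.0)) box L (array([0.306, 0.44 , 0.193]), np.float64(0.8))
cake1 (array([0.407, 0.151, 0.122]), np.float64(0.0)) cake2 (array([0.378, 0.085, 0.113]), np.float64(0.2))
radio [[ 0.5378 -0.1782  0.09  ]]
rocker_front [ 0.5647 -0.0503]
```

```bash
cat >> h.py <<'E'
from scipy.spatial.transform import Rotation as Ro
def rows(target,yaw,base=None):
    """shift/turn units from measured (or base) pose to target TCP pos, tool down with yaw"""
    o=robot.observe(); p,r=(o["ee_pos"],o["eef_rot"]) if base is None else base
    A=Ro.from_euler("xyz",r,degrees=True); B=Ro.from_euler("xyz",[180,0,yaw],degrees=True)
    return (np.degrees((A.inv()*B).as_rotvec())/10).round(3),(A.inv().apply(np.array(target)-p)/.06).round(3)
E
python3 - <<'E'
from h import *
b=((.242,.549,.304),(180,0,156.18))
print(rows((.45,.35,.36),60,b)); print(rows((.53,.05,.33),20,b)); 
E
```

```text
(array([ 0.   , -0.   ,  9.618]), array([-4.511, -1.634, -0.933]))
(array([ 0.   , -0.   , 13.618]), array([-7.75 , -5.67 , -0.433]))
```

```bash
python3 -m jog '[0,0,1,-0.5,-0.2,-0.9,1, 0,0,2,-1.4,-0.5,-0.9,1, 0,0,3,-2.3,-0.8,-0.9,1, 0,0,4,-3.2,-1.1,-0.9,1, 0,0,5,-4.0,-1.5,-0.9,1, 0,0,6,-4.5,-2.0,-0.9,1, 0,0,7,-5.1,-2.6,-0.8,1, 0,0,8,-5.7,-3.2,-0.7,1, 0,0,9,-6.3,-3.8,-0.6,1, 0,0,10,-6.9,-4.5,-0.5,1, 0,0,11,-7.4,-5.1,-0.5,1, 0,0,12,-7.7,-5.6,-0.5,1]'
python3 - <<'E'
from h import *
print(robot.observe())
R=np.array([.951,-.309]);w=np.array([.5378,-.1782])
print(rows((*(w+.004*R),.203),-18))
E
```

```text
time_s: 1.6
ee_pos: [0.5295, 0.0529, 0.3333]
eef_rot: [-180.0, 0.0, 35.8]
wrist_force: [0.5, -0.6, 0.5]
finger_gap: -0.0001
{'time_s': 1.6, 'qpos': array([ 5.71000360e+00,  1.00604743e+01, -9.03241662e+00,  7.09547545e+01,
       -1.16309218e-02,  1.49939334e+02]), 'qd': array([-2.92942072e+01, -4.71563292e-01, -4.92054686e-01, -2.38245529e-02,
        4.02285438e-01,  4.97226388e+01]), 'joint_torque': array([  2.76943848, -45.58896661,  33.97293448,   0.09338538,
        -0.084282  ,  -0.96696842]), 'ee_pos': array([0.52945585, 0.05288739, 0.33334746]), 'eef_rot': array([-1.79986200e+02,  4.70629892e-02,  3.57706806e+01]), 'wrist_force': array([ 0.54094181, -0.62667639,  0.46166309]), 'wrist_torque': array([-0.01152525, -0.00251585,  0.0529615 ]), 'finger_gap': -9.617697189571123e-05}
(array([1.000e-03, 5.000e-03, 5.377e+00]), array([-2.097,  3.261,  2.173]))
```

Measured, yaw = q1 − q6 + 180, so yaw 162 (q6 near 0) is the safe orientation, with the tool's x along the radio's x. I'll turn back that way.

```bash
python3 -m jog '[0,0,-1,0,0,0,1, 0,0,-2,-0.2,0.3,0.2,1, 0,0,-3,-0.4,0.6,0.4,1, 0,0,-4,-0.6,0.9,0.6,1, 0,0,-5,-0.8,1.2,0.8,1, 0,0,-6,-1,1.5,1,1, 0,0,-7,-1.2,1.8,1,1, 0,0,-8,-1.4,2.1,1.2,1, 0,0,-9,-1.6,2.4,1.4,1, 0,0,-10,-1.8,2.7,1.6,1, 0,0,-11,-2,3,1.6,1, 0,0,-12,-2.1,3.26,1.8,1]'
python3 -m jog '[0,0,-0.62,0,0,0,1, 0,0,-0.62,0,0,0,1, 0,0,-0.62,0,0,0,1]'
python3 - <<'E'
from h import *
print(robot.observe()["qpos"])
R=np.array([.951,-.309]);w=np.array([.5378,-.1782])
print(rows((*(w+.004*R),.173),162))
cv2.imwrite("pics/s1.png",robot.camera("scene")[150:350,200:450,::-1].repeat(3,0).repeat(3,1))
E
```

```text
time_s: 3.1
ee_pos: [0.5431, -0.1784, 0.226]
eef_rot: [-180.0, 0.0, 156.5]
wrist_force: [0.4, 0.7, -0.4]
finger_gap: -0.0001
time_s: 3.48
ee_pos: [0.5429, -0.1772, 0.2258]
eef_rot: [180.0, -0.0, 162.3]
wrist_force: [-0.2, 0.2, 0.3]
finger_gap: -0.0002
[-1.80766017e+01  1.73198743e+01 -1.40088935e+01  5.86847078e+01
  2.07029934e-03 -3.62086864e-01]
(array([ 0.   , -0.001,  0.029]), array([ 0.01 , -0.042,  0.881]))
```

View pics/s1.png

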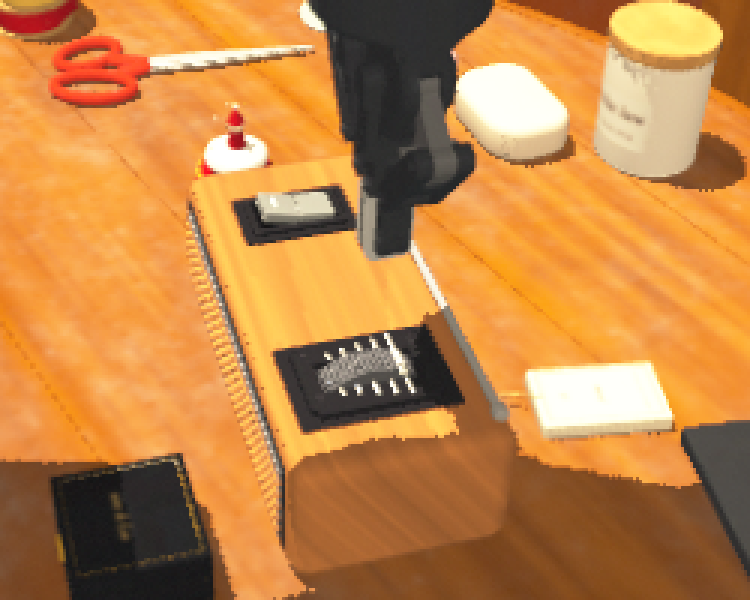

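The closed fingertips hang above the wheel, with the tip at about (390,250) in the zoom. Nothing has been disturbed. Lowering to about 10 mm above the rim.

```bash
python3 -m jog '[0,0,0.03,0.01,-0.04,0.4,1, 0,0,0.03,0.01,-0.04,0.8,1, 0,0,0.03,0.01,-0.04,0.88,1, 0,0,0.03,0.01,-0.04,0.88,1]'
python3 -m jog '[0,0,0,0,0,0.04,1, 0,0,0,0,0,0.08,1, 0,0,0,0,0,0.1,1, 0,0,0,0,0,0.1,1]'
python3 - <<'E'
from h import *
print(robot.observe()["wrist_force"])
cv2.imwrite("pics/s2.png",robot.camera("scene")[150:350,200:450,::-1].repeat(3,0).repeat(3,1))
E
```

```text
time_s: 4.03
ee_pos: [0.5418, -0.1794, 0.1734]
eef_rot: [-180.0, -0.0, 162.1]
wrist_force: [1.0, -1.4, -0.1]
finger_gap: -0.0001
time_s: 4.53
ee_pos: [0.5417, -0.1795, 0.1671]
eef_rot: [-180.0, -0.0, 162.1]
wrist_force: [-0.3, -0.3, 0.2]
finger_gap: 0.0
[-0.29019829 -0.33278796  0.18908269]
```

View pics/s2.png

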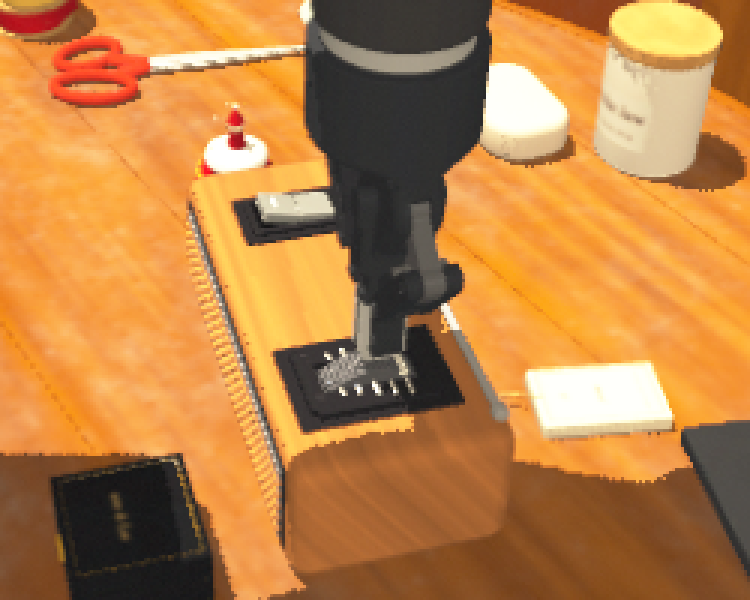

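```bash
python3 - <<'E'
from h import *
P=(.5378,-.1782,-np.radians(18))
f=lambda q:((proj("scene",q)-[200,150])*3).round(0).tolist()
print("wheel top, +-8mm y",f(W(P,[[0,0,.09],[0,-.008,.09],[0,.008,.09]])))
a,=W((.5417,-.1795,-np.radians(18)),[[0,0,.0941]]),
print("tip corners",f(W((.5417,-.1795,-np.radians(18)),[[0,0,.0941],[-.011,-.01,.0941],[.011,-.01,.0941],[-.011,.01,.0941],[.011,.01,.0941]])))
E
```

```text
wheel top, +-8mm y [[367.0, 358.0], [372.0, 369.0], [362.0, 347.0]]
tip corners [[376.0, 350.0], [360.0, 369.0], [404.0, 360.0], [347.0, 340.0], [391.0, 332.0]]
```

The tip lines up with the wheel: wheel top projects to (367,358), tip centre to (376,350). Feeling down in 1 mm steps.

```bash
python3 -m jog '[0,0,0,0,0,0.02,1, 0,0,0,0,0,0.04,1, 0,0,0,0,0,0.04,1]'
python3 -m jog '[0,0,0,0,0,0.015,1, 0,0,0,0,0,0.015,1]'
python3 -m jog '[0,0,0,0,0,0.015,1, 0,0,0,0,0,0.015,1]'
```

```text
time_s: 4.95
ee_pos: [0.5416, -0.1795, 0.1645]
eef_rot: [180.0, -0.0, 162.1]
wrist_force: [-0.0, 0.2, -0.5]
finger_gap: 0.0003
time_s: 5.2
ee_pos: [0.5417, -0.1795, 0.1638]
eef_rot: [-180.0, -0.0, 162.1]
wrist_force: [0.1, -0.4, 1.0]
finger_gap: -0.0002
time_s: 5.45
ee_pos: [0.5417, -0.1795, 0.1628]
eef_rot: [-180.0, -0.0, 162.1]
wrist_force: [-0.4, 0.9, -0.3]
finger_gap: 0.0
```

```bash
python3 -m jog '[0,0,0,0,0,0.015,1, 0,0,0,0,0,0.015,1]'
python3 -m jog '[0,0,0,0,0,0.01,1, 0,0,0,0,0,0.01,1]'
python3 -m jog '[0,0,0,0,0,0.01,1, 0,0,0,0,0,0.01,1]'
```

```text
time_s: 5.7
ee_pos: [0.5419, -0.1795, 0.1622]
eef_rot: [-180.0, 0.0, 162.1]
wrist_force: [0.1, 0.1, 1.8]
finger_gap: 0.0001
time_s: 5.95
ee_pos: [0.5421, -0.1796, 0.1621]
eef_rot: [-180.0, 0.1, 162.1]
wrist_force: [-0.8, 0.3, 7.0]
finger_gap: 0.0
time_s: 6.2
ee_pos: [0.5423, -0.1797, 0.162]
eef_rot: [-180.0, 0.1, 162.1]
wrist_force: [-1.5, 0.2, 9.6]
finger_gap: -0.0001
```

About 10 N at contact. Drawing one click forward (tool +x).

```bash
python3 -m jog '[0,0,0,0.03,0,0,1, 0,0,0,0.06,0,0,1, 0,0,0,0.09,0,0,1, 0,0,0,0.12,0,0,1, 0,0,0,0.14,0,0,1, 0,0,0,0.14,0,0,1]'
python3 - <<'E'
from h import *
cv2.imwrite("pics/s3.png",robot.camera("scene")[195:345,245:395,::-1].repeat(4,0).repeat(4,1))
E
```

```text
time_s: 6.95
ee_pos: [0.5343, -0.1771, 0.162]
eef_rot: [-180.0, 0.1, 162.1]
wrist_force: [-1.0, -0.5, 8.5]
finger_gap: 0.0
```

View pics/s3.png

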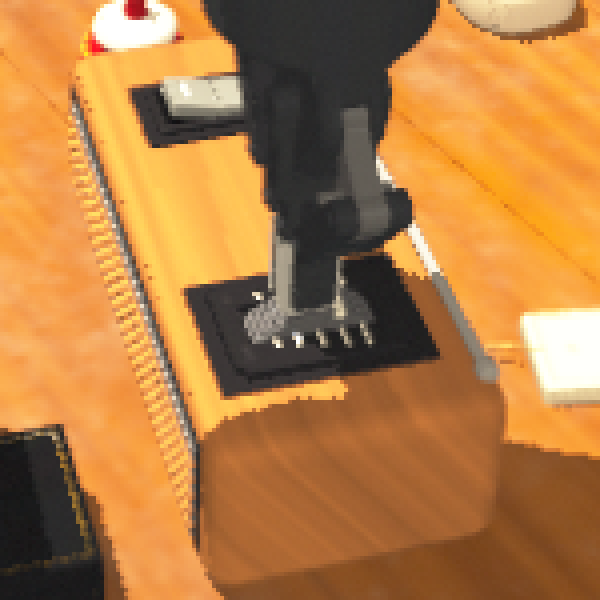

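The white line has moved to the second-loudest mark, near (340,310), and the radio hasn't shifted. Lifting to check.

```bash
python3 -m jog '[0,0,0,0,0,-0.15,1, 0,0,0,-0.3,0,-0.6,1, 0,0,0,-0.8,0,-1,1, 0,0,0,-0.8,0,-1,1]'
python3 - <<'E'
from h import *
cv2.imwrite("pics/s4.png",robot.camera("scene")[195:345,245:395,::-1].repeat(4,0).repeat(4,1))
E
```

```text
time_s: 7.5
ee_pos: [0.5822, -0.1926, 0.223]
eef_rot: [-180.0, 0.3, 162.1]
wrist_force: [0.1, 0.0, -0.3]
finger_gap: -0.0002
```

View pics/s4.png

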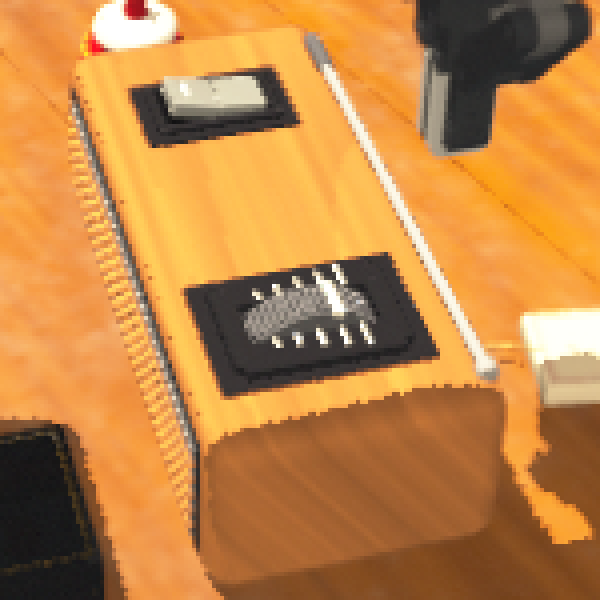

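One click done: the line sits at the fourth mark, about (333,297). Going back to the start offset for the second click.

```bash
python3 - <<'E'
from h import *
print(rows((.5417,-.1795,.166),162.1))
E
```

```text
(array([-0.   ,  0.008, -0.002]), array([ 0.676, -0.   ,  0.923]))
```

```bash
python3 -m jog '[0,0,0,0.3,0,0.3,1, 0,0,0,0.676,0,0.6,1, 0,0,0,0.676,0,0.85,1, 0,0,0,0.676,0,0.92,1, 0,0,0,0.676,0,0.92,1]'
python3 -m jog '[0,0,0,0,0,0.03,1, 0,0,0,0,0,0.06,1, 0,0,0,0,0,0.06,1]'
```

```text
time_s: 8.18
ee_pos: [0.5412, -0.1793, 0.1654]
eef_rot: [-180.0, -0.0, 162.1]
wrist_force: [0.8, 0.8, 0.8]
finger_gap: -0.0
time_s: 8.55
ee_pos: [0.5412, -0.1793, 0.1623]
eef_rot: [180.0, 0.1, 162.1]
wrist_force: [0.6, 0.1, 2.3]
finger_gap: -0.0003
```

```bash
python3 -m jog '[0,0,0,0,0,0.01,1, 0,0,0,0,0,0.02,1, 0,0,0,0,0,0.02,1]'
```

```text
time_s: 8.93
ee_pos: [0.5415, -0.1794, 0.162]
eef_rot: [-180.0, 0.1, 162.1]
wrist_force: [-0.3, -0.6, 8.2]
finger_gap: -0.0001
```

```bash
python3 -m jog '[0,0,0,0.03,0,0,1, 0,0,0,0.06,0,0,1, 0,0,0,0.09,0,0,1, 0,0,0,0.12,0,0,1, 0,0,0,0.14,0,0,1, 0,0,0,0.14,0,0,1]'
python3 -m jog '[0,0,0,0,0,-0.15,1, 0,0,0,-0.3,0,-0.6,1, 0,0,0,-0.8,0,-1,1, 0,0,0,-0.8,0,-1,1]'
python3 - <<'E'
from h import *
cv2.imwrite("pics/s5.png",robot.camera("scene")[195:345,245:395,::-1].repeat(4,0).repeat(4,1))
E
```

```text
time_s: 9.68
ee_pos: [0.5335, -0.1768, 0.162]
eef_rot: [-180.0, 0.1, 162.1]
wrist_force: [-0.6, 0.4, 7.8]
finger_gap: -0.0001
time_s: 10.18
ee_pos: [0.5812, -0.1922, 0.2231]
eef_rot: [-180.0, 0.3, 162.1]
wrist_force: [-0.2, 1.0, -0.0]
finger_gap: -0.0002
```

View pics/s5.png

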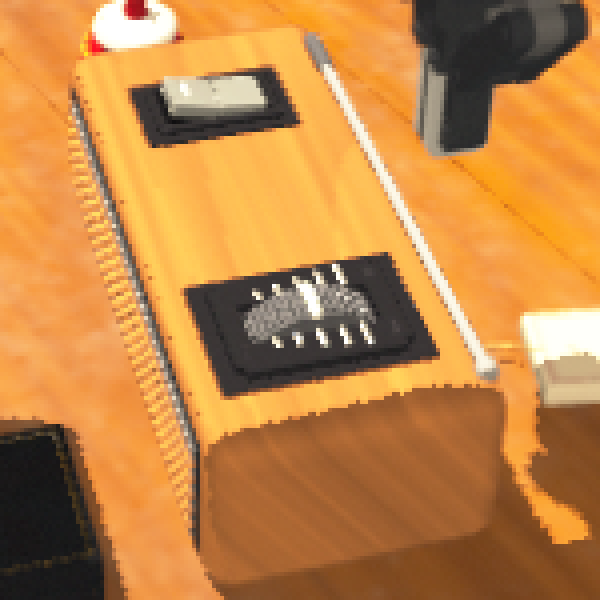

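The line now sits at the middle mark, about (312,298), between the third upper and third lower marks. The rocker's front end is still raised (off) and the radio hasn't moved. Now over to the rocker.

```bash
python3 - <<'E'
from h import *
R=np.array([.951,-.309]);q=np.array([.578,-.0546])-.016*R
print(q,rows((*q,.223),162),rows((*q,.170),162))
E
```

```text
[ 0.562784 -0.049656] (array([-0.   ,  0.008,  0.008]), array([ 0.989,  2.167, -0.027])) (array([-0.   ,  0.008,  0.008]), array([0.991, 2.167, 0.857]))
```

```bash
python3 -m jog '[0,0,0,0.25,0.5,0,1, 0,0,0,0.5,1.1,0,1, 0,0,0,0.75,1.7,0,1, 0,0,0,0.99,2.17,0,1, 0,0,0,0.99,2.17,0.4,1, 0,0,0,0.99,2.17,0.75,1, 0,0,0,0.99,2.17,0.85,1, 0,0,0,0.99,2.17,0.85,1]'
python3 - <<'E'
from h import *
cv2.imwrite("pics/s6.png",robot.camera("scene")[195:345,245:395,::-1].repeat(4,0).repeat(4,1))
E
```

```text
time_s: 11.22
ee_pos: [0.561, -0.0492, 0.1692]
eef_rot: [-180.0, -0.1, 162.1]
wrist_force: [0.7, -0.1, 0.3]
finger_gap: 0.0003
```

View pics/s6.png

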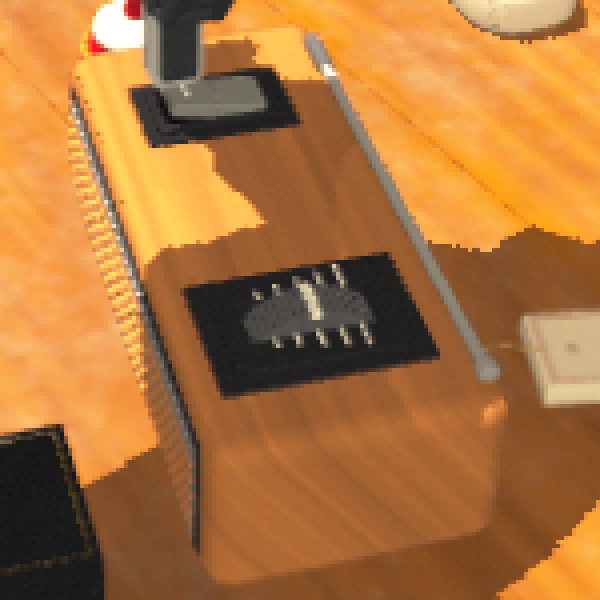

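The tip hovers over the rocker's front half, near (185,80), and the wheel line is still at the middle mark. Pressing down in small steps.

```bash
python3 -m jog '[0,0,0,0.0,0,0.03,1, 0,0,0,0,0,0.06,1, 0,0,0,0,0,0.09,1, 0,0,0,0,0,0.11,1, 0,0,0,0,0,0.11,1]'
python3 -m jog '[0,0,0,0,0,0.015,1, 0,0,0,0,0,0.03,1, 0,0,0,0,0,0.03,1]'
```

```text
time_s: 11.9
ee_pos: [0.562, -0.0492, 0.1631]
eef_rot: [-180.0, -0.0, 162.1]
wrist_force: [0.8, -0.3, 0.4]
finger_gap: 0.0002
time_s: 12.28
ee_pos: [0.5618, -0.0491, 0.1613]
eef_rot: [180.0, -0.0, 162.1]
wrist_force: [-1.6, 0.1, 2.5]
finger_gap: -0.0002
```

```bash
python3 -m jog '[0,0,0,0,0,0.015,1, 0,0,0,0,0,0.03,1, 0,0,0,0,0,0.03,1]'
python3 -m jog '[0,0,0,0,0,0.015,1, 0,0,0,0,0,0.02,1, 0,0,0,0,0,0.02,1]'
```

```text
time_s: 12.65
ee_pos: [0.5621, -0.0493, 0.1594]
eef_rot: [-180.0, 0.0, 162.1]
wrist_force: [0.0, 0.6, 0.4]
finger_gap: 0.0001
time_s: 13.02
ee_pos: [0.562, -0.0492, 0.1583]
eef_rot: [-180.0, -0.0, 162.1]
wrist_force: [-0.2, -1.2, -0.2]
finger_gap: 0.0001
```

Force rose to 2.5 N and then fell to zero as I kept pressing, so it has snapped over. Lifting away to look.

```bash
python3 -m jog '[0,0,0,0,0,-0.3,1, 0,0,0,0,0,-1,1, 0,0,0,-0.6,0.3,-1.8,1, 0,0,0,-1.2,0.6,-2,1, 0,0,0,-1.4,0.6,-2,1, 0,0,0,-1.4,0.6,-2,1]'
python3 - <<'E'
from h import *
s=robot.camera("scene"); cv2.imwrite("pics/s7f.png",s[:,:,::-1]);cv2.imwrite("pics/s7.png",s[195:345,245:395,::-1].repeat(4,0).repeat(4,1))
E
```

```text
time_s: 13.78
ee_pos: [0.6528, -0.0411, 0.2772]
eef_rot: [-180.0, -0.1, 162.1]
wrist_force: [0.3, -0.4, 0.0]
finger_gap: -0.0004
```

View pics/s7.png

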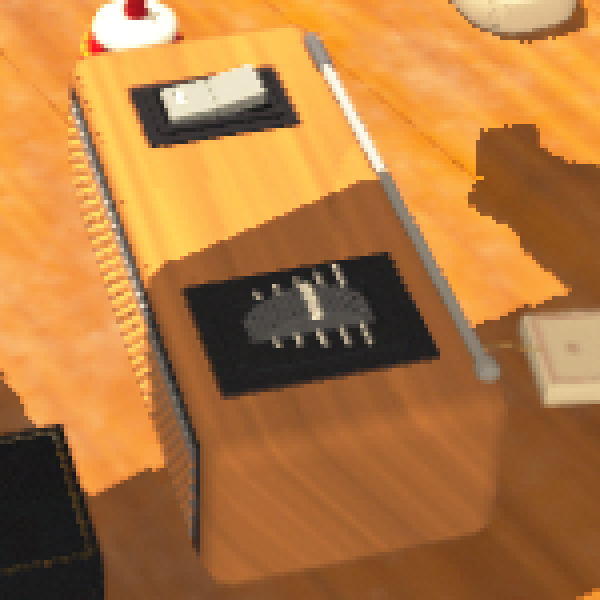

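View pics/s7f.png

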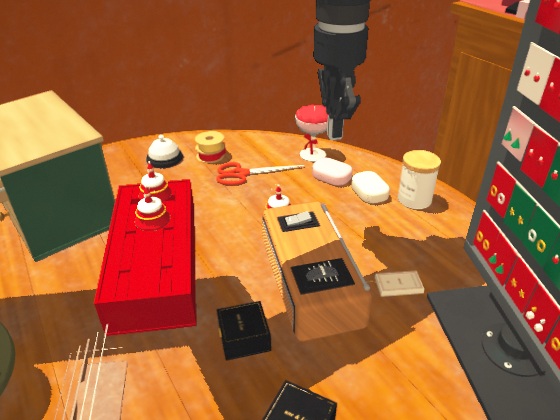

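The rocker's rear end is now up and its front down (on), at about (215,95) in the zoom. The white line is at the middle mark, about (312,300). The radio, box, figurine and tags sit at their starting pixels, and the gripper is clear of everything.

```bash
python3 -c "
from workcell import robot
print(robot.finish_job())"
```

```text
the job is handed in; nothing more can be done
None
```

The radio's volume is set to the middle mark and it is switched on; I handed the job in at about 13.8 s of the 45 s allowed. The hand-in gave no verdict, so the results below come from my own checks.

- **Volume wheel:** the line started at the loudest mark. I pressed the closed fingertips on top with about 8–10 N and drew them forward about 8 mm, twice, one click each time. The last picture shows the white line at the middle mark.
- **Rocker:** only after that picture check did I press the raised front end. The force rose to about 2.5 N, then dropped to zero as the rocker snapped over. The last picture shows its front end down.
- **Surroundings:** judged by eye, the radio, jewel box, figurine and tags look to be where they were in the first picture. I did not measure their positions again. The arm is clear of everything, and the wrist force reads about zero.

No check failed or disagreed.

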